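Set the clamp carriage against its stop and lock it

TASK

Of the two rail stands on the bench, take the one whose carriage carries the square clamp block with the horizontal tube holder. Slide that carriage gently along its rail, in the direction the tube points, until you feel it come up against its hidden stop; then press the lock pin on top of the block all the way down. Do not shove the stand along the bench, and do not press the pin before the carriage is at its stop.

Things in the scene. Friction and masses are not known exactly. Their poses are not given: they have to be found in the camera images.
- block_stand: Stand with the square block: grey base plate 260 x 100 x 15 mm lying loose on the bench (3 kg, held by friction, slips at some 25 to 45 N), aluminium rail along its middle. Origin: centre of the plate's underside; x along the rail, the way to slide the carriage; z up. The similar stand beside it, with a round turret on its carriage, is not to be used.
- carriage (a joint): Square block on the rail, 60 mm along it, 44 across, 35 to 93 mm above the bench; a tube holder sticks out of its front (+x). Push on its flat rear face. Value: m slid in +x; at 0 its centre is 60 mm behind the stand's origin. Slides at about 2 N, stays where left. Starts at 0 to 0.03; the hidden rigid stop is a further 35 to 85 mm ahead. At the stop: within 5 mm.
- lock_pin (a joint): Lock pin on top of the block: dark round steel head 22 mm across, 7 mm thick, on a thin shank. Value: m pressed down; 0 is up, with 12 mm to go until the head rests on the block. Goes down at about 3 N and stays where it is left.
- pin_top (a point): Centre of the flat top of the lock pin's head, 112 mm above the bench while the pin is up; 38 mm ahead (+x of the stand) of the block's rear face, on the rail's centre line. Travels with the carriage and the pin. Axes as the stand's.

How it is judged:
By the outcome, as a careful person would: the job done as asked, in the order asked, and still so for the second after the job is handed in, with the robot touching nothing.
It also fails if it takes over 40 s, if anything falls off the work surface, if the arm or the gripper's body presses on something with over 40 N, if the wrist force passes 120 N, or if a joint passes its speed limit or range.

ROBOT

A 6-joint arm with a two-finger parallel gripper is mounted at the origin on the work surface. World frame = base frame: x ahead of the robot, y to its left, z up, the work surface at z = 0. Lengths are in m, angles in rad, forces in N, time in s.
With the tool pointing down it reaches from about 0.425 to 0.95 m from the base axis. Payload 3.5 kg.
Tool frame: the origin (TCP) lies between the finger pads; the fingertips stand 14 mm ahead of it and the grasp point (between the pads) lies 5 mm behind it; z points along the fingers, y is the line along which they close (so a half turn about z gives the same grasp; the last joint's range is limited). The gripper opens to 85 mm and grips with 20 to 120 N. Pads are 22 mm wide; open, the fingers measure 114 mm over their backs; the gripper's body (76 mm by 85 mm) begins 54 mm behind the grasp point. The pads swing forward as they close: fully open they stand 13 mm farther back than shut.
Start: joints at [-1.384, 0.286, 1.577, -0, 1.279, -0.15], TCP at [0.223, -0.637, 0.245] pointing down, gripper open.
Joint ranges: [-2.77, 2.77], [-0.9, 2.22], [0.21, 2.48], [-1.53, 4.67], [0.24, 2.81], [-2.84, 2.84]. Speed limits (rad/s): [2.79, 2.79, 3.14, 3.14, 3.14, 3.14].

INTERFACE

Orientations are given as a unit quaternion [x, y, z, w].
In Python, from plant import * gives the robot as it stands.
- The arm moves only by the tool step_arm, never from a script. Its argument "commands" is a list of rows, each an object of numbers: "gripper": the gripper's target within -1 to 1 (shut at 1, half-way at 0, fully open at -1); "x", "y", "z": the shift along the tool's x, y, z in mm; "spin": the turn about the tool's z in degrees. A call has exactly 10 rows; each row shifts and turns the commanded pose from where the row before left it, along the tool's axes as they then stand; what a row does not reach is not made up. A row lasts 1/10 s, in which the tool goes at most 50 mm and 8.59 degrees, less where a joint would pass 70% of its speed; a pose out of reach is approached as far as the arm can. A call with a gripper value outside its range is refused whole. The fingers move at their own pace and stop on an object; "force" is the grip in N (left out, the last holds). Time passes only in rows, so rows that do not move let the fingers close, or fill a call up. It gives the time, the measured TCP pose, the force, the opening and the grip force at its end, in the units of the state.
- get_state(): the state, without advancing time (a new reading comes with each control period).
- read_camera(name): name is "scene" or "top" or "wrist"; returns a dict with "color" (480x640x3 uint8, red, green, blue), "z_map" (480x640 float32, m along the optical axis (not along the pixel's ray), 0 where there is no reading), "fx", "fy", "cx", "cy" (pixels), "eye" and "attitude" of the camera in the world; the wrist camera has in their place "mount" (4x4, takes a point from camera to tool coordinates, whose origin is the TCP and whose axes are the flange's). Camera axes: x right, y up, looking along -z (the intrinsics and any distortion apply to the point x, -y, -z); pixel columns grow to the right and rows downward; lengths in m; the calibration is good to about 2 mm. A picture is of the moment at which its call begins: read the wrist's pose just before it.
- sign_off(): hands the job in; it is judged then, once.
The state is a dict: "time": time; "qpos": joint angles; "dq": joint speeds; "joint_efforts": joint torques, N m; "eef_pos": TCP position; "tcp_rot": TCP orientation; "contact_force": force on the tool from outside, world axes, zero at the start; "wrist_torque": the same for the moment, N m; "opening": opening from 0.0 (shut) to 1.0 (fully open); "finger_force": force on a finger pad.
Only numpy, scipy, OpenCV 4.12 (cv2) and the standard library are available. Lean on these libraries where they do the work, as an engineer would, in place of code of your own. Each camera call takes 0.05 s, during which the arm holds its last target. There are 200 camera calls.

## Working session

There is one attempt and no reset: what is moved stays moved. The work goes in short steps, Python scripts to look and compute and a tool call to move; the robot and the scene stay as the last step left them, time stands still between calls to the robot, and variables do not carry over. Pictures are saved under pics/ and viewed, at most 10 in all, crops included, and the job is handed in when it is done.

Besides the shell and the picture viewer there is one more tool, called after ">>>" as name([rows], argument=value, ...), one row to a line, values as JSON. step_arm: Moves the arm, as the interface text tells. Its arguments: {"type":"object","properties":{"commands":{"type":"array"},"force":{"type":"number"}},"required":["commands"]}

```bash
mkdir -p pics; cat > h.py <<'E'
import sys; sys.path.insert(0,'.')
from plant import *
import numpy as np, cv2
from scipy.spatial.transform import Rotation as R
def att(c):
    a=np.array(c["attitude"]); return a if a.shape==(3,3) else R.from_quat(a).as_matrix()
def cam(name):
    s=get_state(); c=read_camera(name)
    if "mount" in c:
        M=np.array(c["mount"]); T=np.eye(4); T[:3,:3]=R.from_quat(s["tcp_rot"]).as_matrix(); T[:3,3]=s["eef_pos"]
        W=T@M; c["R"],c["t"]=W[:3,:3],W[:3,3]
    else: c["R"],c["t"]=att(c),np.array(c["eye"])
    return c
def ray(c,uv,h):
    uv=np.atleast_2d(uv).astype(float)
    d=np.c_[(uv[:,0]-c["cx"])/c["fx"],-(uv[:,1]-c["cy"])/c["fy"],-np.ones(len(uv))]@c["R"].T
    return c["t"]+d*((h-c["t"][2])/d[:,2])[:,None]
def save(c,n): cv2.imwrite(f"pics/{n}.png",cv2.cvtColor(c["color"],cv2.COLOR_RGB2BGR))
def cloud(c):
    z=c["z_map"]; v,u=np.indices(z.shape)
    P=np.stack([(u-c["cx"])/c["fx"]*z,-(v-c["cy"])/c["fy"]*z,-z],-1)
    return P@c["R"].T+c["t"]
E
python3 - <<'E'
from h import *
for n in("top","scene"):
    c=cam(n); save(c,n+"0"); print(n,{k:v for k,v in c.items() if k not in("color","z_map")})
    np.savez(n+"0.npz",**c)
print(get_state())
E
ls
```

```text
top {'fx': 572.541360288048, 'fy': 572.541360288048, 'cx': 315.56792343501724, 'cy': 241.41824151496584, 'eye': array([ 0.45034768, -0.0257653 ,  0.80345262]), 'attitude': array([-0.06855084,  0.04311503,  0.70890455, -0.70063986]), 'R': array([[-0.00880914,  0.98746243, -0.15760823],
       [-0.99928471, -0.01448976, -0.03493001],
       [-0.03677578,  0.15718779,  0.98688375]]), 't': array([ 0.45034768, -0.0257653 ,  0.80345262])}
scene {'fx': 573.1768043174436, 'fy': 573.1768043174436, 'cx': 326.00443642558486, 'cy': 244.50410129738086, 'eye': array([1.07318383, 0.08003124, 0.60097322]), 'attitude': array([0.25066829, 0.28298143, 0.70963655, 0.59456109]), 'R': array([[-0.16732504, -0.70197562,  0.69226625],
       [ 0.9857135 , -0.13283725,  0.10355271],
       [ 0.01926727,  0.69970315,  0.71417384]]), 't': array([1.07318383, 0.08003124, 0.60097322])}
{'time': 0.1, 'qpos': array([-1.38402120e+00,  2.87135843e-01,  1.57803125e+00, -3.49432702e-06,
        1.27860079e+00, -1.50018807e-01]), 'dq': array([ 0.00019247, -0.00115233, -0.00351763,  0.00139239, -0.00154567,
        0.0002842 ]), 'joint_efforts': array([ 8.85315822e-04, -4.07299519e+01, -2.93698078e+01, -1.16256342e-04,
        3.44609027e-03,  1.02950327e-05]), 'eef_pos': array([ 0.22297168, -0.63651192,  0.24404593]), 'tcp_rot': array([ 9.85854037e-01,  1.67602608e-01, -2.16594591e-05, -1.08739749e-03]), 'contact_force': array([-0.61108065,  0.30079745, -0.07620445]), 'wrist_torque': array([-0.03782544,  0.022979  ,  0.0504283 ]), 'finger_force': 0.0, 'opening': 0.9992568376718138}
h.py
pics
scene0.npz
top0.npz
```

View pics/top0.png

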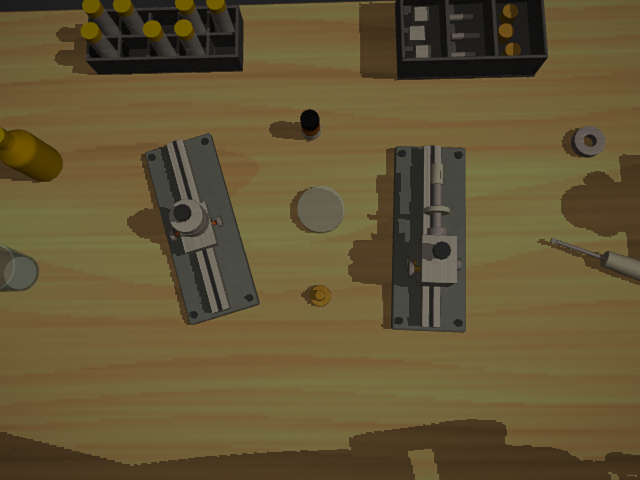

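View pics/scene0.png

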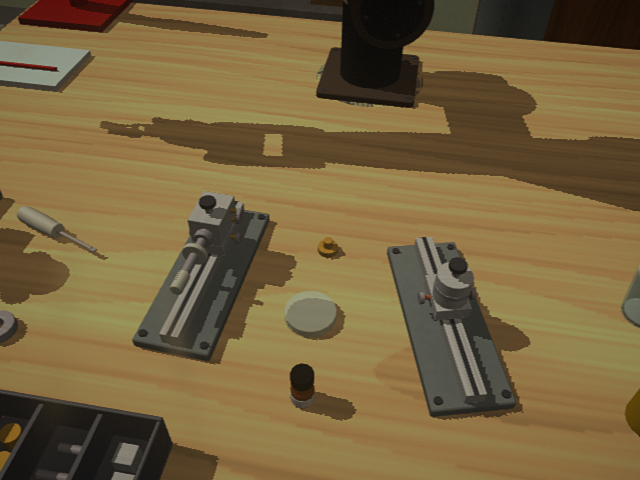

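The square-block stand is on the right in the top view: plate corners about (395,147), (466,148), (465,331), (391,330), pin head at (441,250), and the tube points up in the image (away from the robot). In the scene view the pin is at (207,202). I'll measure these now.

```bash
python3 - <<'E'
from h import *
c=dict(np.load("top0.npz")); s=dict(np.load("scene0.npz"))
print("plate",ray(c,[(395,147),(466,148),(465,331),(391,330)],.015).round(4))
def head(c,box):
    u0,v0,u1,v1=box; g=c["color"][v0:v1,u0:u1].max(-1); m=(g<60).astype(np.uint8)
    n,_,st,ce=cv2.connectedComponentsWithStats(m); 
    for i in range(1,n):
        if st[i,4]>60: print(st[i],ce[i]+[u0,v0],ray(c,ce[i]+[u0,v0],.1085))
head(c,(425,235,458,262)); head(s,(192,190,222,214))
P=cloud(c)
m=(P[...,2]>.085)&(P[...,2]<.1)&(np.indices(P.shape[:2])[1]>400)&(np.indices(P.shape[:2])[1]<480)&(np.indices(P.shape[:2])[0]>200)&(np.indices(P.shape[:2])[0]<300)
Q=P[m]; r=cv2.minAreaRect((Q[:,:2]*1000).astype(np.float32)); print("blocktop",len(Q),np.median(Q[:,2]),r,cv2.boxPoints(r).round(1).tolist())
m=(P[...,2]>.008)&(P[...,2]<.02)&(P[...,1]<-.05)&(P[...,1]>-.3)&(P[...,0]>.25)&(P[...,0]<.65)
Q=P[m]; r=cv2.minAreaRect((Q[:,:2]*1000).astype(np.float32)); print("plate",len(Q),r,cv2.boxPoints(r).round(1).tolist())
# rail direction: points at rail height
E
```

```text
plate [[ 0.7109 -0.1124  0.015 ]
 [ 0.7073 -0.2125  0.015 ]
 [ 0.451  -0.1984  0.015 ]
 [ 0.4532 -0.0991  0.015 ]]
[  7   7  19  18 256] [440.90625 250.1875 ] [[ 0.54828736 -0.15370368  0.1085    ]]
[  7   6  17  18 206] [207.36893204 203.24271845] [[ 0.55093573 -0.1538463   0.1085    ]]
blocktop 1556 0.09242421389901434 ((559.7728881835938, -147.6146697998047), (57.50883865356445, 98.3981704711914), 86.91123962402344) [[509.1000061035156, -173.6999969482422], [607.4000244140625, -179.0], [610.4000244140625, -121.5999984741211], [512.2000122070312, -116.30000305175781]]
plate 6328 ((552.185302734375, -154.42669677734375), (100.61405181884766, 200.57437133789062), 87.169677734375) [[449.5, -199.6999969482422], [649.9000244140625, -209.60000610351562], [654.7999877929688, -109.0999984741211], [454.5, -99.19999694824219]]
```

Stand yaw is about -3°, the carriage is at about 0.021, and the rear face is near (0.512, -0.150). I'll go above a spot behind the block with the gripper shut.

>>> step_arm([
  {"gripper": 1,"x": 15,"y": -14},
  {"gripper": 1,"x": 30,"y": -28},
  {"gripper": 1,"x": 32,"y": -30},
  {"gripper": 1,"x": 32,"y": -30},
  {"gripper": 1,"x": 32,"y": -30},
  {"gripper": 1,"x": 32,"y": -30},
  {"gripper": 1,"x": 32,"y": -30},
  {"gripper": 1,"x": 32,"y": -30},
  {"gripper": 1,"x": 32,"y": -30},
  {"gripper": 1,"x": 32,"y": -30},
], force=40)

```text
invalid input
```

>>> step_arm([
  {"gripper": 1,"x": 30,"y": -28},
  {"gripper": 1,"x": 30,"y": -28},
  {"gripper": 1,"x": 25,"y": -24},
  {"gripper": 1,"x": 15,"y": -13},
  {"gripper": 1,"spin": 5},
  {"gripper": 1,"spin": 6},
  {"gripper": 1,"spin": 6},
  {"gripper": 1,"spin": 5.35},
  {"gripper": 1},
  {"gripper": 1},
])

```text
invalid input
```

```bash
python3 - <<'E'
from h import *
s=get_state(); c=cam("wrist"); save(c,"w1"); np.savez("w1.npz",**c)
print(s["time"],s["eef_pos"],R.from_quat(s["tcp_rot"]).as_matrix().round(4).tolist(),s["contact_force"],s["opening"])
E
```

```text
0.1 [ 0.22297168 -0.63651192  0.24404593] [[0.9438, 0.3305, -0.0004], [0.3305, -0.9438, 0.0021], [0.0003, -0.0022, -1.0]] [-0.61108065  0.30079745 -0.07620445] 0.9992568376718138
```

View pics/w1.png

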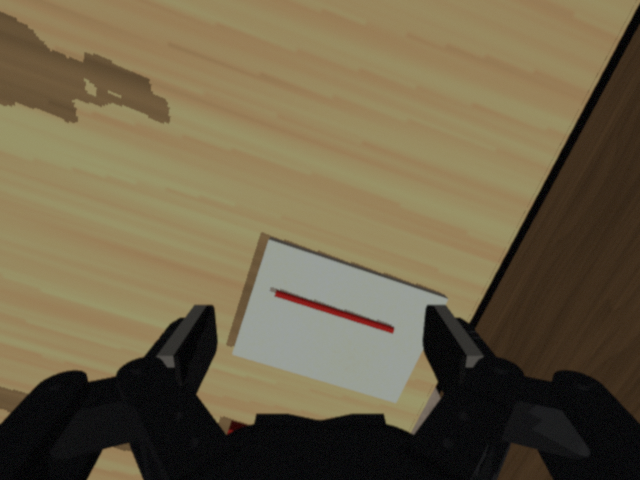

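Both moves were refused, probably because each row needs all five keys. The picture only shows the start view: open fingers over a white pad, pen at about (333,310).

>>> step_arm([
  {"gripper": 1,"x": 15,"y": -14,"z": 0,"spin": 0},
  {"gripper": 1,"x": 30,"y": -28,"z": 0,"spin": 0},
  {"gripper": 1,"x": 32,"y": -30,"z": 0,"spin": 0},
  {"gripper": 1,"x": 32,"y": -30,"z": 0,"spin": 0},
  {"gripper": 1,"x": 32,"y": -30,"z": 0,"spin": 0},
  {"gripper": 1,"x": 32,"y": -30,"z": 0,"spin": 0},
  {"gripper": 1,"x": 32,"y": -30,"z": 0,"spin": 0},
  {"gripper": 1,"x": 32,"y": -30,"z": 0,"spin": 0},
  {"gripper": 1,"x": 32,"y": -30,"z": 0,"spin": 0},
  {"gripper": 1,"x": 32,"y": -30,"z": 0,"spin": 0},
], force=40)

```text
time: 1.15
eef_pos: [0.4143, -0.2696, 0.2452]
tcp_rot: [0.986, 0.167, 0.0, -0.0]
contact_force: [0.4, 0.1, -0.2]
opening: -0.003
finger_force: 0.0
```

>>> step_arm([
  {"gripper": 1,"x": 30,"y": -28,"z": 0,"spin": 0},
  {"gripper": 1,"x": 30,"y": -28,"z": 0,"spin": 0},
  {"gripper": 1,"x": 25,"y": -24,"z": 0,"spin": 0},
  {"gripper": 1,"x": 15,"y": -13,"z": 0,"spin": 0},
  {"gripper": 1,"x": 0,"y": 0,"z": 0,"spin": 5},
  {"gripper": 1,"x": 0,"y": 0,"z": 0,"spin": 6},
  {"gripper": 1,"x": 0,"y": 0,"z": 0,"spin": 6},
  {"gripper": 1,"x": 0,"y": 0,"z": 0,"spin": 5.3},
  {"gripper": 1,"x": 0,"y": 0,"z": 0,"spin": 0},
  {"gripper": 1,"x": 0,"y": 0,"z": 0,"spin": 0},
])

```text
time: 2.15
eef_pos: [0.4775, -0.1505, 0.2451]
tcp_rot: [1.0, -0.025, -0.0, -0.0]
contact_force: [1.0, -0.1, -0.3]
opening: -0.001
finger_force: 0.0
```

```bash
python3 - <<'E'
from h import *
s=get_state(); c=cam("wrist"); save(c,"w2"); np.savez("w2.npz",**c)
print(s["time"],s["eef_pos"],R.from_quat(s["tcp_rot"]).as_matrix().round(4).tolist(),s["contact_force"],s["opening"])
E
```

```text
2.15 [ 0.47750724 -0.15052097  0.24511095] [[0.9987, -0.0504, -0.0003], [-0.0504, -0.9987, 0.0002], [-0.0003, -0.0002, -1.0]] [ 0.98944796 -0.09356965 -0.28412202] -0.0014028144314407053
```

View pics/w2.png

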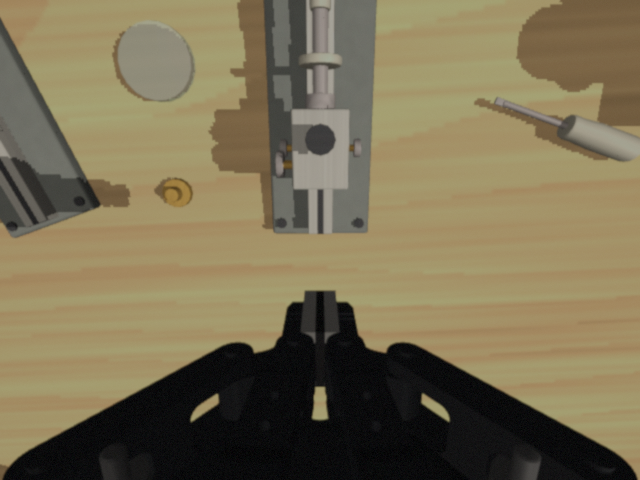

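The wrist view shows the block at columns 292–348, its rear top edge at row 189 and the pin at (320,139). The shut fingers line up with the rail.

```bash
python3 - <<'E'
from h import *
c=dict(np.load("w2.npz")); s=get_state(); Rt=R.from_quat(s["tcp_rot"]).as_matrix()
for n,uv,h in(("pin",(320,139),.112),("rearL",(292.5,189),.093),("rearR",(348,189),.093),("pl",(274,233),.015),("pr",(368,233),.015)):
    p=ray(c,uv,h)[0]; print(n,p.round(4),((p-s["eef_pos"])@Rt*1000).round(1))
E
```

```text
pin [ 0.5495 -0.1536  0.112 ] [ 72.1  -0.6 133.1]
rearL [ 0.5123 -0.1298  0.093 ] [ 33.8 -22.4 152.1]
rearR [ 0.5101 -0.1738  0.093 ] [ 33.8  21.6 152.1]
pl [ 0.4559 -0.1003  0.015 ] [-24.  -49.  230.2]
pr [ 0.4509 -0.1992  0.015 ] [-24.   49.9 230.2]
```

>>> step_arm([
  {"gripper": 1,"x": 0,"y": -0.5,"z": 10,"spin": 0},
  {"gripper": 1,"x": 0,"y": 0,"z": 25,"spin": 0},
  {"gripper": 1,"x": 0,"y": 0,"z": 30,"spin": 0},
  {"gripper": 1,"x": 0,"y": 0,"z": 30,"spin": 0},
  {"gripper": 1,"x": 0,"y": 0,"z": 30,"spin": 0},
  {"gripper": 1,"x": 0,"y": 0,"z": 25,"spin": 0},
  {"gripper": 1,"x": 0,"y": 0,"z": 16,"spin": 0},
  {"gripper": 1,"x": 4,"y": 0,"z": 0,"spin": 0},
  {"gripper": 1,"x": 6,"y": 0,"z": 0,"spin": 0},
  {"gripper": 1,"x": 5,"y": 0,"z": 0,"spin": 0},
])

```text
time: 3.2
eef_pos: [0.4942, -0.1514, 0.0806]
tcp_rot: [1.0, -0.026, 0.001, 0.001]
contact_force: [-0.3, -0.1, 0.6]
opening: -0.0
finger_force: 0.0
```

>>> step_arm([
  {"gripper": 1,"x": 3,"y": 0,"z": 0,"spin": 0},
  {"gripper": 1,"x": 2,"y": 0,"z": 0,"spin": 0},
  {"gripper": 1,"x": 2,"y": 0,"z": 0,"spin": 0},
  {"gripper": 1,"x": 2,"y": 0,"z": 0,"spin": 0},
  {"gripper": 1,"x": 2,"y": 0,"z": 0,"spin": 0},
  {"gripper": 1,"x": 2,"y": 0,"z": 0,"spin": 0},
  {"gripper": 1,"x": 2,"y": 0,"z": 0,"spin": 0},
  {"gripper": 1,"x": 2,"y": 0,"z": 0,"spin": 0},
  {"gripper": 1,"x": 2,"y": 0,"z": 0,"spin": 0},
  {"gripper": 1,"x": 2,"y": 0,"z": 0,"spin": 0},
])

```text
time: 4.2
eef_pos: [0.5137, -0.1519, 0.0793]
tcp_rot: [1.0, -0.026, -0.0, -0.0]
contact_force: [-1.0, 0.9, 1.6]
opening: 0.001
finger_force: 1.1
```

>>> step_arm([
  {"gripper": 1,"x": 2,"y": 0,"z": 0,"spin": 0},
  {"gripper": 1,"x": 2,"y": 0,"z": 0,"spin": 0},
  {"gripper": 1,"x": 2,"y": 0,"z": 0,"spin": 0},
  {"gripper": 1,"x": 2,"y": 0,"z": 0,"spin": 0},
  {"gripper": 1,"x": 2,"y": 0,"z": 0,"spin": 0},
  {"gripper": 1,"x": 2,"y": 0,"z": 0,"spin": 0},
  {"gripper": 1,"x": 2,"y": 0,"z": 0,"spin": 0},
  {"gripper": 1,"x": 1,"y": 0,"z": 0,"spin": 0},
  {"gripper": 1,"x": 1,"y": 0,"z": 0,"spin": 0},
  {"gripper": 1,"x": 0,"y": 0,"z": 0,"spin": 0},
])

```text
time: 5.2
eef_pos: [0.5297, -0.1528, 0.0792]
tcp_rot: [1.0, -0.026, 0.0, 0.0]
contact_force: [-0.4, 0.5, 0.4]
opening: -0.001
finger_force: 0.6
```

```bash
python3 - <<'E'
from h import *
s=get_state(); c=cam("wrist"); save(c,"w3"); print(s["eef_pos"],s["contact_force"],s["wrist_torque"])
E
```

```text
[ 0.52973287 -0.15281907  0.0791978 ] [-0.4017604   0.50846031  0.44788567] [0.15772859 0.19423604 0.03654508]
```

View pics/w3.png

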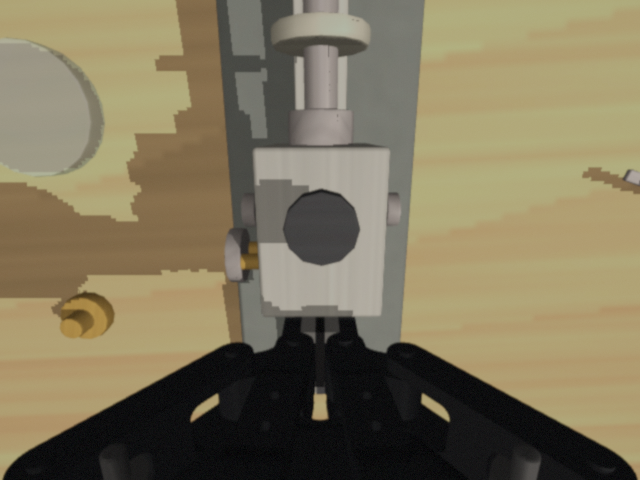

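Fingers sit against the block's rear face (edge at row 315), pin at (321,228). From here I'll use small steps and watch the force.

>>> step_arm([
  {"gripper": 1,"x": 0.5,"y": 0,"z": 0,"spin": 0},
  {"gripper": 1,"x": 0.5,"y": 0,"z": 0,"spin": 0},
  {"gripper": 1,"x": 0.5,"y": 0,"z": 0,"spin": 0},
  {"gripper": 1,"x": 0.5,"y": 0,"z": 0,"spin": 0},
  {"gripper": 1,"x": 0.5,"y": 0,"z": 0,"spin": 0},
  {"gripper": 1,"x": 0.5,"y": 0,"z": 0,"spin": 0},
  {"gripper": 1,"x": 0.5,"y": 0,"z": 0,"spin": 0},
  {"gripper": 1,"x": 0,"y": 0,"z": 0,"spin": 0},
  {"gripper": 1,"x": 0,"y": 0,"z": 0,"spin": 0},
  {"gripper": 1,"x": 0,"y": 0,"z": 0,"spin": 0},
])

```text
time: 6.25
eef_pos: [0.5331, -0.153, 0.0792]
tcp_rot: [1.0, -0.026, 0.0, 0.0]
contact_force: [-1.1, 0.7, -0.2]
opening: 0.005
finger_force: 0.7
```

```bash
python3 - <<'E'
from h import *
s=get_state(); c=cam("wrist"); Rt=R.from_quat(s["tcp_rot"]).as_matrix()
g=c["color"][150:310,262:380].max(-1); n,_,st,ce=cv2.connectedComponentsWithStats((g<75).astype(np.uint8))
for i in range(1,n):
    if st[i,4]>1500:
        p=ray(c,ce[i]+[262,150],.112)[0]; print(st[i],p,((p-s["eef_pos"])@Rt*1000).round(1))
E
```

```text
[  21   39   76   75 4281] [ 0.58363743 -0.15523251  0.112     ] [ 50.6  -0.4 -32.8]
```

>>> step_arm([
  {"gripper": 1,"x": 0.5,"y": 0,"z": 0,"spin": 0},
  {"gripper": 1,"x": 0.5,"y": 0,"z": 0,"spin": 0},
  {"gripper": 1,"x": 0.5,"y": 0,"z": 0,"spin": 0},
  {"gripper": 1,"x": 0.5,"y": 0,"z": 0,"spin": 0},
  {"gripper": 1,"x": 0.5,"y": 0,"z": 0,"spin": 0},
  {"gripper": 1,"x": 0.5,"y": 0,"z": 0,"spin": 0},
  {"gripper": 1,"x": 0,"y": 0,"z": 0,"spin": 0},
  {"gripper": 1,"x": 0,"y": 0,"z": 0,"spin": 0},
  {"gripper": 1,"x": 0,"y": 0,"z": 0,"spin": 0},
  {"gripper": 1,"x": 0,"y": 0,"z": 0,"spin": 0},
])

```text
time: 7.3
eef_pos: [0.5361, -0.1532, 0.0793]
tcp_rot: [1.0, -0.026, 0.0, 0.0]
contact_force: [-1.5, -0.1, -0.8]
opening: -0.002
finger_force: 0.8
```

>>> step_arm([
  {"gripper": 1,"x": 0.3,"y": 0,"z": 0,"spin": 0},
  {"gripper": 1,"x": 0.3,"y": 0,"z": 0,"spin": 0},
  {"gripper": 1,"x": 0.3,"y": 0,"z": 0,"spin": 0},
  {"gripper": 1,"x": 0.3,"y": 0,"z": 0,"spin": 0},
  {"gripper": 1,"x": 0.3,"y": 0,"z": 0,"spin": 0},
  {"gripper": 1,"x": 0.3,"y": 0,"z": 0,"spin": 0},
  {"gripper": 1,"x": 0.3,"y": 0,"z": 0,"spin": 0},
  {"gripper": 1,"x": 0.3,"y": 0,"z": 0,"spin": 0},
  {"gripper": 1,"x": 0.3,"y": 0,"z": 0,"spin": 0},
  {"gripper": 1,"x": 0.3,"y": 0,"z": 0,"spin": 0},
])

```text
time: 8.3
eef_pos: [0.5391, -0.1533, 0.0793]
tcp_rot: [1.0, -0.026, -0.0, -0.0]
contact_force: [-2.3, -0.0, -0.9]
opening: 0.001
finger_force: 1.0
```

>>> step_arm([
  {"gripper": 1,"x": 0.3,"y": 0,"z": 0,"spin": 0},
  {"gripper": 1,"x": 0.3,"y": 0,"z": 0,"spin": 0},
  {"gripper": 1,"x": 0.3,"y": 0,"z": 0,"spin": 0},
  {"gripper": 1,"x": 0.3,"y": 0,"z": 0,"spin": 0},
  {"gripper": 1,"x": 0.3,"y": 0,"z": 0,"spin": 0},
  {"gripper": 1,"x": 0.3,"y": 0,"z": 0,"spin": 0},
  {"gripper": 1,"x": 0.3,"y": 0,"z": 0,"spin": 0},
  {"gripper": 1,"x": 0.3,"y": 0,"z": 0,"spin": 0},
  {"gripper": 1,"x": 0.3,"y": 0,"z": 0,"spin": 0},
  {"gripper": 1,"x": 0.3,"y": 0,"z": 0,"spin": 0},
])

```text
time: 9.3
eef_pos: [0.5421, -0.1535, 0.0794]
tcp_rot: [1.0, -0.026, 0.0, -0.0]
contact_force: [-2.0, -0.1, -0.8]
opening: -0.001
finger_force: 1.0
```

>>> step_arm([
  {"gripper": 1,"x": 0.3,"y": 0,"z": 0,"spin": 0},
  {"gripper": 1,"x": 0.3,"y": 0,"z": 0,"spin": 0},
  {"gripper": 1,"x": 0.3,"y": 0,"z": 0,"spin": 0},
  {"gripper": 1,"x": 0.3,"y": 0,"z": 0,"spin": 0},
  {"gripper": 1,"x": 0.3,"y": 0,"z": 0,"spin": 0},
  {"gripper": 1,"x": 0.3,"y": 0,"z": 0,"spin": 0},
  {"gripper": 1,"x": 0.3,"y": 0,"z": 0,"spin": 0},
  {"gripper": 1,"x": 0.3,"y": 0,"z": 0,"spin": 0},
  {"gripper": 1,"x": 0.3,"y": 0,"z": 0,"spin": 0},
  {"gripper": 1,"x": 0.3,"y": 0,"z": 0,"spin": 0},
])

```text
time: 10.3
eef_pos: [0.5451, -0.1536, 0.0793]
tcp_rot: [1.0, -0.026, -0.0, 0.0]
contact_force: [-1.0, 2.1, -0.3]
opening: 0.003
finger_force: 1.0
```

>>> step_arm([
  {"gripper": 1,"x": 0.3,"y": 0,"z": 0,"spin": 0},
  {"gripper": 1,"x": 0.3,"y": 0,"z": 0,"spin": 0},
  {"gripper": 1,"x": 0.3,"y": 0,"z": 0,"spin": 0},
  {"gripper": 1,"x": 0.3,"y": 0,"z": 0,"spin": 0},
  {"gripper": 1,"x": 0.3,"y": 0,"z": 0,"spin": 0},
  {"gripper": 1,"x": 0.3,"y": 0,"z": 0,"spin": 0},
  {"gripper": 1,"x": 0.3,"y": 0,"z": 0,"spin": 0},
  {"gripper": 1,"x": 0.3,"y": 0,"z": 0,"spin": 0},
  {"gripper": 1,"x": 0.3,"y": 0,"z": 0,"spin": 0},
  {"gripper": 1,"x": 0.3,"y": 0,"z": 0,"spin": 0},
])

```text
time: 11.3
eef_pos: [0.5481, -0.1538, 0.0793]
tcp_rot: [1.0, -0.026, 0.0, -0.0]
contact_force: [-2.0, 0.7, -0.7]
opening: -0.001
finger_force: 1.0
```

>>> step_arm([
  {"gripper": 1,"x": 0.3,"y": 0,"z": 0,"spin": 0},
  {"gripper": 1,"x": 0.3,"y": 0,"z": 0,"spin": 0},
  {"gripper": 1,"x": 0.3,"y": 0,"z": 0,"spin": 0},
  {"gripper": 1,"x": 0.3,"y": 0,"z": 0,"spin": 0},
  {"gripper": 1,"x": 0.3,"y": 0,"z": 0,"spin": 0},
  {"gripper": 1,"x": 0.3,"y": 0,"z": 0,"spin": 0},
  {"gripper": 1,"x": 0.3,"y": 0,"z": 0,"spin": 0},
  {"gripper": 1,"x": 0.3,"y": 0,"z": 0,"spin": 0},
  {"gripper": 1,"x": 0.3,"y": 0,"z": 0,"spin": 0},
  {"gripper": 1,"x": 0.3,"y": 0,"z": 0,"spin": 0},
])

```text
time: 12.3
eef_pos: [0.5511, -0.1539, 0.0793]
tcp_rot: [1.0, -0.026, -0.0, -0.0]
contact_force: [-1.9, -0.0, -0.7]
opening: 0.001
finger_force: 1.0
```

>>> step_arm([
  {"gripper": 1,"x": 0.3,"y": 0,"z": 0,"spin": 0},
  {"gripper": 1,"x": 0.3,"y": 0,"z": 0,"spin": 0},
  {"gripper": 1,"x": 0.3,"y": 0,"z": 0,"spin": 0},
  {"gripper": 1,"x": 0.3,"y": 0,"z": 0,"spin": 0},
  {"gripper": 1,"x": 0.3,"y": 0,"z": 0,"spin": 0},
  {"gripper": 1,"x": 0.3,"y": 0,"z": 0,"spin": 0},
  {"gripper": 1,"x": 0.3,"y": 0,"z": 0,"spin": 0},
  {"gripper": 1,"x": 0.3,"y": 0,"z": 0,"spin": 0},
  {"gripper": 1,"x": 0.3,"y": 0,"z": 0,"spin": 0},
  {"gripper": 1,"x": 0.3,"y": 0,"z": 0,"spin": 0},
])

```text
time: 13.3
eef_pos: [0.5541, -0.1541, 0.0793]
tcp_rot: [1.0, -0.026, -0.0, -0.0]
contact_force: [-1.8, 0.8, 1.1]
opening: 0.004
finger_force: 1.0
```

>>> step_arm([
  {"gripper": 1,"x": 0.3,"y": 0,"z": 0,"spin": 0},
  {"gripper": 1,"x": 0.3,"y": 0,"z": 0,"spin": 0},
  {"gripper": 1,"x": 0.3,"y": 0,"z": 0,"spin": 0},
  {"gripper": 1,"x": 0.3,"y": 0,"z": 0,"spin": 0},
  {"gripper": 1,"x": 0.3,"y": 0,"z": 0,"spin": 0},
  {"gripper": 1,"x": 0.3,"y": 0,"z": 0,"spin": 0},
  {"gripper": 1,"x": 0.3,"y": 0,"z": 0,"spin": 0},
  {"gripper": 1,"x": 0.3,"y": 0,"z": 0,"spin": 0},
  {"gripper": 1,"x": 0.3,"y": 0,"z": 0,"spin": 0},
  {"gripper": 1,"x": 0.3,"y": 0,"z": 0,"spin": 0},
])

```text
time: 14.3
eef_pos: [0.5563, -0.1542, 0.0793]
tcp_rot: [1.0, -0.026, -0.001, -0.0]
contact_force: [-6.4, 1.8, 3.2]
opening: 0.0
finger_force: 3.2
```

Force is rising and motion lags, so this is probably the stop. I'll confirm with 0.6 mm more.

>>> step_arm([
  {"gripper": 1,"x": 0.2,"y": 0,"z": 0,"spin": 0},
  {"gripper": 1,"x": 0.2,"y": 0,"z": 0,"spin": 0},
  {"gripper": 1,"x": 0.2,"y": 0,"z": 0,"spin": 0},
  {"gripper": 1,"x": 0,"y": 0,"z": 0,"spin": 0},
  {"gripper": 1,"x": 0,"y": 0,"z": 0,"spin": 0},
  {"gripper": 1,"x": 0,"y": 0,"z": 0,"spin": 0},
  {"gripper": 1,"x": 0,"y": 0,"z": 0,"spin": 0},
  {"gripper": 1,"x": 0,"y": 0,"z": 0,"spin": 0},
  {"gripper": 1,"x": 0,"y": 0,"z": 0,"spin": 0},
  {"gripper": 1,"x": 0,"y": 0,"z": 0,"spin": 0},
])

```text
time: 15.3
eef_pos: [0.5563, -0.1542, 0.0794]
tcp_rot: [1.0, -0.026, -0.002, -0.0]
contact_force: [-8.0, 2.0, 4.8]
opening: 0.001
finger_force: 3.8
```

The stop is confirmed: no further motion at 8 N. Next I'll back off, lift, and go over the pin.

>>> step_arm([
  {"gripper": 1,"x": -5,"y": 0,"z": 0,"spin": 0},
  {"gripper": 1,"x": -6,"y": 0,"z": 0,"spin": 0},
  {"gripper": 1,"x": 0,"y": 0,"z": -15,"spin": 0},
  {"gripper": 1,"x": 0,"y": 0,"z": -28,"spin": 0},
  {"gripper": 1,"x": 0,"y": 0,"z": -28,"spin": 0},
  {"gripper": 1,"x": 5,"y": 0,"z": -10,"spin": 0},
  {"gripper": 1,"x": 20,"y": -0.4,"z": 0,"spin": 0},
  {"gripper": 1,"x": 20,"y": 0,"z": 0,"spin": 0},
  {"gripper": 1,"x": 14.6,"y": 0,"z": 0,"spin": 0},
  {"gripper": 1,"x": 0,"y": 0,"z": 0,"spin": 0},
])

```text
time: 16.3
eef_pos: [0.6078, -0.1567, 0.1605]
tcp_rot: [1.0, -0.026, 0.001, 0.0]
contact_force: [0.5, 0.5, -0.3]
opening: -0.001
finger_force: 0.0
```

```bash
python3 - <<'E'
from h import *
s=get_state(); print(s["time"],s["eef_pos"],s["contact_force"])
for n in("scene","wrist"):
    c=cam(n); save(c,n+"4")
    if n=="scene":
        cv2.imwrite("pics/s4.png",cv2.resize(cv2.cvtColor(c["color"][120:380,100:340],cv2.COLOR_RGB2BGR),None,fx=2.3,fy=2.3))
E
```

```text
16.3 [ 0.60778654 -0.15665939  0.16049686] [ 0.45341691  0.52029962 -0.31521647]
```

View pics/s4.png

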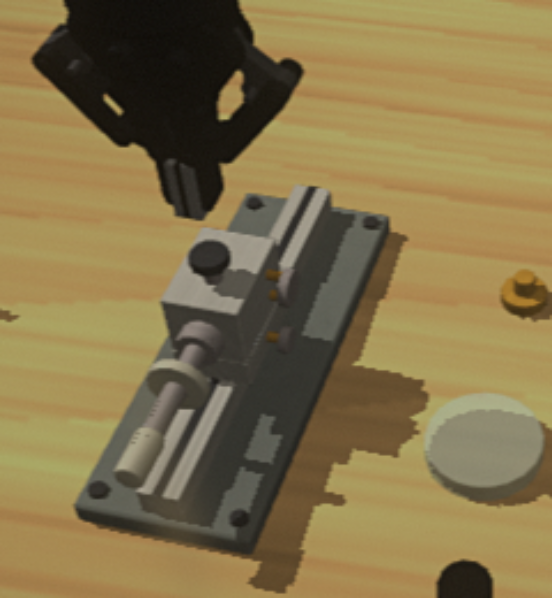

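View pics/wrist4.png

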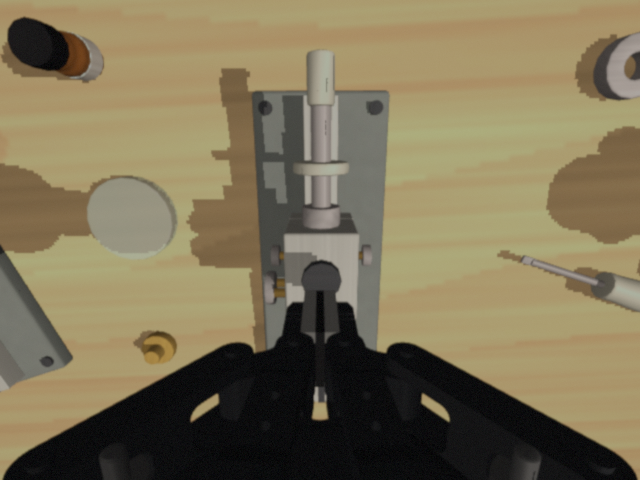

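The pin head is at crop (208,257), which is scene (190,232), with the fingertips about above it. In the wrist view the pin is at (321,278). I'll check the offset.

```bash
python3 - <<'E'
from h import *
s0=dict(np.load("scene0.npz")); im=cv2.cvtColor(cv2.imread("pics/scene4.png"),cv2.COLOR_BGR2RGB)
g=im[220:248,178:204].max(-1); n,_,st,ce=cv2.connectedComponentsWithStats((g<60).astype(np.uint8))
for i in range(1,n):
    if st[i,4]>80: print(st[i],ce[i],ray(s0,ce[i]+[178,220],.1085))
# plate shift check: front part of the plate, before/after
a=cv2.cvtColor(s0["color"],cv2.COLOR_RGB2GRAY).astype(np.float32); b=cv2.cvtColor(im,cv2.COLOR_RGB2GRAY).astype(np.float32)
for (u0,v0,u1,v1) in((128,325,160,360),(185,330,220,365),(250,205,280,230)):
    r=cv2.matchTemplate(b[v0-6:v1+6,u0-6:u1+6],a[v0:v1,u0:u1],cv2.TM_CCOEFF_NORMED); print(cv2.minMaxLoc(r)[1::2])
E
```

```text
[  5   5  17  18 220] [12.73636364 12.52272727] [[ 0.60634019 -0.15704806  0.1085    ]]
(0.9832214713096619, (6, 6))
(0.9136252999305725, (6, 6))
(0.9992061853408813, (6, 6))
```

The stand has not moved and the tool is within 1.5 mm of the pin. Pressing.

>>> step_arm([
  {"gripper": 1,"x": -1,"y": 0,"z": 6,"spin": 0},
  {"gripper": 1,"x": 0,"y": 0,"z": 10,"spin": 0},
  {"gripper": 1,"x": 0,"y": 0,"z": 8,"spin": 0},
  {"gripper": 1,"x": 0,"y": 0,"z": 4,"spin": 0},
  {"gripper": 1,"x": 0,"y": 0,"z": 2,"spin": 0},
  {"gripper": 1,"x": 0,"y": 0,"z": 2,"spin": 0},
  {"gripper": 1,"x": 0,"y": 0,"z": 2,"spin": 0},
  {"gripper": 1,"x": 0,"y": 0,"z": 2,"spin": 0},
  {"gripper": 1,"x": 0,"y": 0,"z": 2,"spin": 0},
  {"gripper": 1,"x": 0,"y": 0,"z": 2,"spin": 0},
])

```text
time: 17.4
eef_pos: [0.6055, -0.1565, 0.1209]
tcp_rot: [1.0, -0.026, 0.0, 0.0]
contact_force: [-1.3, 0.4, 3.5]
opening: -0.001
finger_force: 1.5
```

>>> step_arm([
  {"gripper": 1,"x": 0,"y": 0,"z": 1,"spin": 0},
  {"gripper": 1,"x": 0,"y": 0,"z": 1,"spin": 0},
  {"gripper": 1,"x": 0,"y": 0,"z": 1,"spin": 0},
  {"gripper": 1,"x": 0,"y": 0,"z": 0.5,"spin": 0},
  {"gripper": 1,"x": 0,"y": 0,"z": 0,"spin": 0},
  {"gripper": 1,"x": 0,"y": 0,"z": 0,"spin": 0},
  {"gripper": 1,"x": 0,"y": 0,"z": 0,"spin": 0},
  {"gripper": 1,"x": 0,"y": 0,"z": 0,"spin": 0},
  {"gripper": 1,"x": 0,"y": 0,"z": 0,"spin": 0},
  {"gripper": 1,"x": 0,"y": 0,"z": 0,"spin": 0},
])

```text
time: 18.4
eef_pos: [0.6053, -0.1565, 0.1168]
tcp_rot: [1.0, -0.026, 0.0, 0.0]
contact_force: [0.8, -0.8, 1.7]
opening: -0.002
finger_force: 0.8
```

>>> step_arm([
  {"gripper": 1,"x": 0,"y": 0,"z": 0.5,"spin": 0},
  {"gripper": 1,"x": 0,"y": 0,"z": 0.5,"spin": 0},
  {"gripper": 1,"x": 0,"y": 0,"z": 0.5,"spin": 0},
  {"gripper": 1,"x": 0,"y": 0,"z": 0.5,"spin": 0},
  {"gripper": 1,"x": 0,"y": 0,"z": 0.5,"spin": 0},
  {"gripper": 1,"x": 0,"y": 0,"z": 0.5,"spin": 0},
  {"gripper": 1,"x": 0,"y": 0,"z": 0.5,"spin": 0},
  {"gripper": 1,"x": 0,"y": 0,"z": 0,"spin": 0},
  {"gripper": 1,"x": 0,"y": 0,"z": 0,"spin": 0},
  {"gripper": 1,"x": 0,"y": 0,"z": 0,"spin": 0},
])

```text
time: 19.4
eef_pos: [0.6054, -0.1565, 0.114]
tcp_rot: [1.0, -0.026, 0.0, 0.0]
contact_force: [0.3, -0.1, 6.0]
opening: -0.001
finger_force: 2.7
```

Position stopped at 0.114 as predicted and the force is rising. I'll confirm with 1 mm more.

>>> step_arm([
  {"gripper": 1,"x": 0,"y": 0,"z": 0.3,"spin": 0},
  {"gripper": 1,"x": 0,"y": 0,"z": 0.3,"spin": 0},
  {"gripper": 1,"x": 0,"y": 0,"z": 0.4,"spin": 0},
  {"gripper": 1,"x": 0,"y": 0,"z": 0,"spin": 0},
  {"gripper": 1,"x": 0,"y": 0,"z": 0,"spin": 0},
  {"gripper": 1,"x": 0,"y": 0,"z": 0,"spin": 0},
  {"gripper": 1,"x": 0,"y": 0,"z": 0,"spin": 0},
  {"gripper": 1,"x": 0,"y": 0,"z": 0,"spin": 0},
  {"gripper": 1,"x": 0,"y": 0,"z": 0,"spin": 0},
  {"gripper": 1,"x": 0,"y": 0,"z": 0,"spin": 0},
])

```text
time: 20.4
eef_pos: [0.6054, -0.1565, 0.114]
tcp_rot: [1.0, -0.026, 0.0, 0.0]
contact_force: [-1.7, 0.8, 8.6]
opening: -0.002
finger_force: 4.5
```

The pin is bottomed: no motion with rising force. Lifting clear.

>>> step_arm([
  {"gripper": 1,"x": 0,"y": 0,"z": -3,"spin": 0},
  {"gripper": 1,"x": 0,"y": 0,"z": -10,"spin": 0},
  {"gripper": 1,"x": 0,"y": 0,"z": -20,"spin": 0},
  {"gripper": 1,"x": 0,"y": 0,"z": -20,"spin": 0},
  {"gripper": 1,"x": -5,"y": 0,"z": -20,"spin": 0},
  {"gripper": 1,"x": -20,"y": 0,"z": -15,"spin": 0},
  {"gripper": 1,"x": -20,"y": 0,"z": -5,"spin": 0},
  {"gripper": 1,"x": -10,"y": 0,"z": 0,"spin": 0},
  {"gripper": 1,"x": 0,"y": 0,"z": 0,"spin": 0},
  {"gripper": 1,"x": 0,"y": 0,"z": 0,"spin": 0},
])

```text
time: 21.4
eef_pos: [0.5501, -0.1534, 0.2046]
tcp_rot: [1.0, -0.026, -0.0, -0.0]
contact_force: [-0.1, -0.1, -0.9]
opening: -0.0
finger_force: 0.0
```

```bash
python3 - <<'E'
from h import *
s=get_state(); print(s["time"],s["eef_pos"],s["contact_force"])
c=cam("scene"); save(c,"scene5")
cv2.imwrite("pics/s5.png",cv2.resize(cv2.cvtColor(c["color"][120:380,100:340],cv2.COLOR_RGB2BGR),None,fx=2.3,fy=2.3))
E
```

```text
21.4 [ 0.55011107 -0.15337542  0.20457681] [-0.0665972  -0.11684642 -0.87966517]
```

View pics/s5.png

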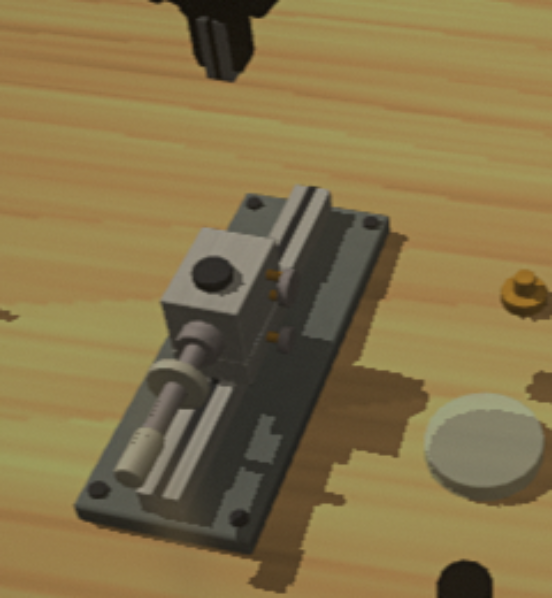

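The head now rests flush on the block at crop (213,273). Carriage and stand have not moved, and the gripper is clear.

```bash
python3 -c "
from h import *
print(sign_off())"
```

```text
the job is handed in; nothing more can be done
None
```

The square-block carriage was slid to its hidden stop (felt at about 8 N, stand not moved), then the lock pin was pressed fully down, and the job was handed in at about 21.5 s with the gripper clear.

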